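# Set the blanks to the line, index the marking tray and bolt it

## Task

Push each steel blank along the tray until its leading edge just meets the line scribed across the tray, squarely. Draw back fully the barrel bolt that holds the tray in its loading position, slide the tray along its bed until its leading edge is level with the line scribed on the index strip beside it (nothing stops it there), and then shoot the bolt fully home into the keeper there. At the end all of this must be so together, and the tools and boxes around the bed must be left where they are.

Things in the scene. Friction and masses are not known exactly. Their poses are not given: they have to be found in the camera images.
- tray_line (a point): bright line, 2 mm wide, scribed across a flat dark steel tray, top 24 mm above the bench. The point: mid-length, on the line's -y border, at the tray's top: leading edges belong there. x along the line, y the way blanks and tray are pushed, z up; it rides with the tray, which reaches 165 mm behind the line (-y), 140 mm beyond (+y), 148 mm to each side, with low 6 mm rims; clear to 95 mm beyond the line
- tray_edge (a point): the tray's leading (+y) top edge, at its corner beside the index strip: 148 mm to +x and 140 mm to +y of tray_line, same axes. The tray slides along its y axis with about 7 N of friction, stays where it is left, and can run at least 20 mm past the index line
- index_line (a point): bright line, 2 mm wide, scribed across the fixed dark steel index strip at the tray's +x side. The point: its end by the tray, on its -y border, at tray-top height; y along the tray's travel. On the mark: tray_edge at y = 0. A steel keeper stands on the strip, its top 25 mm above the tray's, its 16 mm slot centred 25 mm before the line; the 10 mm bolt enters only with the tray within 3 mm
- tray_handle (a point): aluminium upright post fixed on the tray, to push or draw it either way: 18 mm diameter with a 26 mm cap in the top 8 mm, rising 40 mm from the tray, 115 mm beyond tray_line. The point is on its axis, 20 mm above the tray's top
- bolt_knob (a point): upright steel pin, 14 mm diameter, fixed on the rod of the barrel bolt that lies on the tray along its x axis, 115 mm beyond tray_line; its top is 45 mm above the tray. The point is on the pin's axis, 35 mm above the tray. The rod's guides, 32 mm (-x) and 64 mm (+x) from the drawn pin, rise 16 mm above the tray
- bolt (a joint): travel of the barrel bolt in m: 0 drawn, 0.045 fully home (its stop); grows as the pin moves along the tray's +x. At the start it is shot into a like keeper of the loading position, which holds the tray; it is clear of it below 0.015. About 2 N of friction, no spring
- blank1_mid (a point): flat steel blank, 36 mm wide, 80 mm long, 14 mm thick, about 0.32 kg, loose on the tray (all are alike; an absent one reads None; slides under 1 to 4 N). The point is its centre, half-way up; y runs along its length, at the start within about 0.2 rad of the tray's y: leading edge 40 mm to +y, trailing edge 40 mm to -y
- blank2_mid (a point): flat steel blank, 36 mm wide, 80 mm long, 14 mm thick, about 0.32 kg, loose on the tray (all are alike; an absent one reads None; slides under 1 to 4 N). The point is its centre, half-way up; y runs along its length, at the start within about 0.2 rad of the tray's y: leading edge 40 mm to +y, trailing edge 40 mm to -y
- blank3_mid (a point): flat steel blank, 36 mm wide, 80 mm long, 14 mm thick, about 0.32 kg, loose on the tray (all are alike; an absent one reads None; slides under 1 to 4 N). The point is its centre, half-way up; y runs along its length, at the start within about 0.2 rad of the tray's y: leading edge 40 mm to +y, trailing edge 40 mm to -y
- blank4_mid (a point): flat steel blank, 36 mm wide, 80 mm long, 14 mm thick, about 0.32 kg, loose on the tray (all are alike; an absent one reads None; slides under 1 to 4 N). The point is its centre, half-way up; y runs along its length, at the start within about 0.2 rad of the tray's y: leading edge 40 mm to +y, trailing edge 40 mm to -y
- torque_wrench: torque wrench lying on the bench, 290 mm long, 24 mm thick; bystander; origin under its middle, x along it
- socket: dark steel socket standing on the bench, 32 mm diameter, 45 mm tall; bystander; origin under its centre
- parts_box: closed orange small-parts box with pale lid, 122 mm x 172 mm (long along its y), 42 mm tall; bystander; origin under its centre
Things that resemble listed ones, but are neither listed nor needed, are in the scene too. What is shaped like the part that bears blank2_mid but purple or yellow is not meant.

How it is judged (in metres and radians):
On the way, in this order (a step that is already met when the one before it is completed fails the run):
1. the bolt is drawn (value of joint bolt below 0.018 m), for 0.2 s.
2. the tray's leading edge stands within 3 mm of the index line with the bolt still drawn (y of tray_edge in the frame of index_line between -0.003 and 0.003 m and value of joint bolt below 0.018 m), for 0.2 s.
3. the bolt is shot at least 40 mm, into the keeper (value of joint bolt above 0.04 m), for 0.2 s.
At the end, for the whole second after the job is handed in: every blank present lies flat on the tray, at rest, its leading edge within 3 mm of the tray's scribed line and square to it within 0.06 rad; the tray's leading edge is within 3 mm of the index line; the bolt is shot at least 40 mm of its 45 mm (y of blank1_mid in the frame of tray_line between -0.043 and -0.037 m and x of blank1_mid in the frame of tray_line between -0.14 and 0.14 m and z of blank1_mid in the frame of tray_line between 0.003 and 0.011 m and angle between the y axis of each of blank1_mid, blank2_mid, blank3_mid, blank4_mid and the y axis of tray_line, either way round below 0.06 rad and linear speed of each of blank1, blank2, blank3, blank4 below 0.01 m/s and y of blank2_mid in the frame of tray_line between -0.043 and -0.037 m and x of blank2_mid in the frame of tray_line between -0.14 and 0.14 m and z of blank2_mid in the frame of tray_line between 0.003 and 0.011 m and y of blank3_mid in the frame of tray_line between -0.043 and -0.037 m and x of blank3_mid in the frame of tray_line between -0.14 and 0.14 m and z of blank3_mid in the frame of tray_line between 0.003 and 0.011 m and y of blank4_mid in the frame of tray_line between -0.043 and -0.037 m and x of blank4_mid in the frame of tray_line between -0.14 and 0.14 m and z of blank4_mid in the frame of tray_line between 0.003 and 0.011 m and y of tray_edge in the frame of index_line between -0.003 and 0.003 m and value of joint bolt above 0.04 m); the robot touches nothing.
It fails at once if the torque wrench is shifted more than 25 mm (distance of torque_wrench from where it was at the start of the episode above 0.025 m).
It fails at once if the socket is shifted more than 25 mm (distance of socket from where it was at the start of the episode above 0.025 m).
It fails at once if the parts box is shifted more than 25 mm (distance of parts_box from where it was at the start of the episode above 0.025 m).
Of blank1, blank2, blank3, blank4 only 3 to 4 are there at a start; the rules pass over those that are not, and their reading is None.
At some moment in a run one of blank1, blank2, blank3, blank4 may be knocked a few centimetres aside while the robot is not near it.
Once in a run the grip may slacken for a moment while it holds something.
It also fails if it takes over 210 s, if anything falls off the work surface, if the arm or the gripper's body presses on something with over 40 N, if the wrist force passes 120 N, or if a joint passes its speed limit or range.

## Robot

A 7-joint arm with a two-finger parallel gripper is mounted at the origin on the work surface. World frame = base frame: x ahead of the robot, y to its left, z up, the work surface at z = 0. Lengths are in m, angles in degrees, forces in N, time in s.
With the tool pointing down it reaches from about 0.4 to 0.75 m from the base axis. Payload 19.5 kg.
Tool frame: the origin (TCP) lies where the fingers leave the gripper's body, on its centre line; the fingertips stand 73 mm ahead of it and the grasp point (between the pads) lies 54 mm ahead of it; z points along the fingers, y is the line along which they close (so a half turn about z gives the same grasp; the last joint's range is limited). The gripper opens to 85 mm and grips with 20 to 120 N. Pads are 22 mm wide; open, the fingers measure 114 mm over their backs; the gripper's body (76 mm by 85 mm) begins 54 mm behind the grasp point. The pads swing forward as they close: fully open they stand 13 mm farther back than shut.
Start: joints at [-78.879, 40.479, -1.581, 85.061, 1.261, 54.483, -4.326], TCP at [0.134, 0.559, 0.304] pointing down, gripper open.
Joint ranges: [-155.06, 155.06], [-18.47, 123.98], [-90, 86.84], [0, 140.48], [-83.41, 263.41], [0, 116], [-161.91, 161.91]. Speed limits (degrees/s): [108.29, 108.29, 147.25, 147.25, 172.46, 172.46, 172.46].

## Interface

Orientations are given as a 3x3 rotation matrix whose columns are the frame's x, y, z axes.
In Python, from cell import robot gives the robot as it stands.
- The arm moves only by the tool drive_tool, never from a script. Its argument "increments" is text: rows parted by semicolons, each of 5 numbers parted by spaces: the shift along the tool's x, y, z in mm, then the turn about the tool's z in degrees, then the gripper command: -1 is fully open, 1 is shut, values between are in proportion. A call has 1 to 8 rows; each row is the pose to reach, as a shift and turn from the pose commanded when the call began, along the tool's axes at that moment; what a row does not reach only later rows make up. A row lasts 1/8 s, in which the tool goes at most 62.5 mm and 10.7 degrees, less where a joint would pass 70% of its speed; a pose out of reach is approached as far as the arm can. A call with a gripper value outside its range is refused whole. The fingers move at their own pace and stop on an object; "force" is the grip in N (left out, the last holds). Time passes only in rows, so rows that repeat a pose let the fingers close. It gives the time, the measured TCP pose, the force, the opening and the grip force at its end, in the units of the state.
- robot.get_state(): the state, without advancing time (a new reading comes with each control period).
- robot.snapshot(name): name is "side" or "top" or "wrist"; returns a dict with "frame" (384x512x3 uint8, red, green, blue), "depth" (384x512 float32, m along the optical axis (not along the pixel's ray), 0 where there is no reading), "K" (3x3 intrinsics, pixels), "origin" and "orientation" of the camera in the world. Camera axes: x right, y down, z forward; pixel columns grow to the right and rows downward; lengths in m; the calibration is good to about 2 mm. A picture is of the moment at which its call begins.
- robot.sign_off(): hands the job in; it is judged then, once.
The state is a dict: "time": time; "joint_positions": joint angles; "qvel": joint speeds; "joint_torque": joint torques, N m; "position": TCP position; "eef_rot": TCP orientation; "contact_force": force on the tool from outside, world axes, zero at the start; "wrist_torque": the same for the moment, N m; "grip_width": opening from 0.0 (shut) to 1.0 (fully open); "gripper_force": force on a finger pad.
Only numpy, scipy, OpenCV 4.12 (cv2) and the standard library are available. Lean on these libraries where they do the work, as an engineer would, in place of code of your own. Each camera call takes 0.05 s, during which the arm holds its last target. There are 200 camera calls.

## Working session

There is one attempt and no reset: what is moved stays moved. The work goes in short steps, Python scripts to look and compute and a tool call to move; the robot and the scene stay as the last step left them, time stands still between calls to the robot, and variables do not carry over. Pictures are saved under pics/ and viewed, at most 14 in all, crops included, and the job is handed in when it is done.

Besides the shell and the picture viewer there is one more tool, called as a command line: name --argument value ..., lists and objects as JSON in quotes. drive_tool: Moves the arm, as the interface text tells. Its arguments: {"type":"object","properties":{"increments":{"type":"string"},"force":{"type":"number"}},"required":["increments"]}

```bash
ls; mkdir -p pics; cat > h.py <<'E'
import numpy as np, cv2
from cell import robot
def snap(n,save=None):
    s=robot.snapshot(n)
    if save: cv2.imwrite('pics/'+save,s['frame'][:,:,::-1])
    np.savez('last_%s.npz'%n,**s)
    return s
def load(n): return dict(np.load('last_%s.npz'%n))
def ray(s,u,v,z):
    d=s['orientation']@np.linalg.inv(s['K'])@np.array([u,v,1.]); o=s['origin']
    return o+d*(z-o[2])/d[2]
def cloud(s):
    h,w=s['depth'].shape; v,u=np.mgrid[:h,:w]
    p=np.stack([u,v,np.ones_like(u)],-1)@np.linalg.inv(s['K']).T*s['depth'][...,None]
    return p@s['orientation'].T+s['origin']
def proj(s,P):
    q=s['K']@(s['orientation'].T@(np.asarray(P)-s['origin'])); return q[:2]/q[2]
E
python3 - <<'E'
from h import *
for n in('top','side'):
    s=snap(n,n+'0.png'); print(n,s['K'].tolist(),s['origin'],s['orientation'].round(3).tolist())
print(robot.get_state())
E
```

```text
pics
top [[408.8690827054331, 0.0, 253.7091165447984], [0.0, 408.8690827054331, 187.67279380229277], [0.0, 0.0, 1.0]] [0.39585749 0.02461318 1.28608785] [[-0.029, -0.995, 0.1], [-0.999, 0.026, -0.027], [0.025, -0.1, -0.995]]
side [[376.23013552569586, 0.0, 251.48299322215397], [0.0, 376.23013552569586, 196.2056061572127], [0.0, 0.0, 1.0]] [0.2693567  0.67800574 0.67697234] [[-0.946, -0.214, 0.242], [-0.323, 0.606, -0.727], [0.009, -0.766, -0.642]]
{'time': 0.1, 'joint_positions': array([-78.87922425,  40.50902545,  -1.58277176,  85.08046216,
         1.26050964,  54.48451962,  -4.32568324]), 'qvel': array([ 0.04625512, -0.1126665 , -0.0251588 , -0.11934208,  0.01905671,
        0.05908173,  0.07133589]), 'joint_torque': array([ 4.60758631e-03, -8.84307718e+01,  1.23682022e+00, -2.36453104e+01,
        1.68642530e-02,  5.09338308e-03, -5.12077463e-05]), 'position': array([0.1342844 , 0.55892838, 0.30349266]), 'eef_rot': array([[-9.72330836e-01,  2.33608012e-01, -2.05797377e-04],
       [ 2.33608102e-01,  9.72330355e-01, -9.67624802e-04],
       [-2.59418705e-05, -9.88927367e-04, -9.99999511e-01]]), 'contact_force': array([ 0.29393097, -0.13118099, -1.0419525 ]), 'wrist_torque': array([-0.04024867,  0.04375571,  0.04194657]), 'gripper_force': 0.0, 'grip_width': 1.0007058904790356}
```

View pics/top0.png

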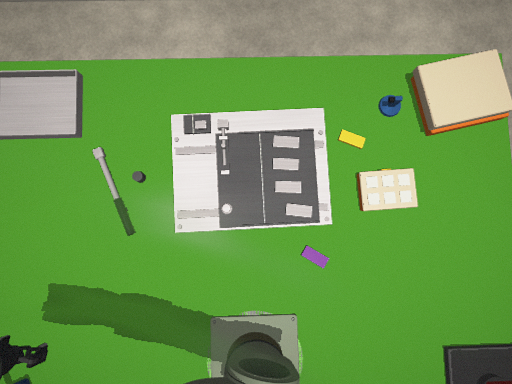

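View pics/side0.png

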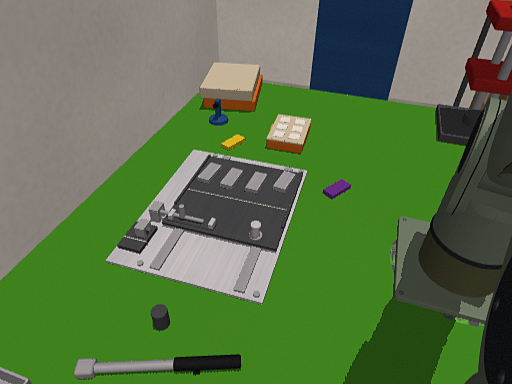

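The top view shows the tray (218–318, 130–228), with blanks at (286,142), (286,164), (288,187) and (299,211). The tray line is at column 263, the handle at (227,209) and the bolt pin near (224,128). The index strip with its keeper is near (197,124). Lookalikes are the yellow (352,139) and purple (315,257) blocks off the tray, and the pale box of squares (388,189), which is not the parts box. The four grey blanks on the tray are the ones meant.

```bash
python3 - <<'E'
from h import *
s=load('top')
im=s['frame'][95:240,160:340,::-1]; cv2.imwrite('pics/topc.png',cv2.resize(im,None,fx=4.1,fy=4.1,interpolation=cv2.INTER_CUBIC))
for n,u,v,z in [('line mid',263,178,.024),('line end up',261,133,.024),('line end lo',264.5,223,.024),('edge corner',217,134,.024),('handle',227,209,.064),('pin',224,128,.069),('idx',197,124,.024)]+[('b%d'%i,*p,.038) for i,p in enumerate([(286,142),(286,164),(288,187),(299,211)])]:
    print(n,ray(s,u,v,z).round(3))
E
```

```text
line mid [ 0.552 -0.04   0.024]
line end up [ 0.695 -0.038  0.024]
line end lo [ 0.412 -0.04   0.024]
edge corner [0.695 0.1   0.024]
handle [0.456 0.073 0.064]
pin [0.702 0.076 0.069]
idx [0.728 0.162 0.024]
b0 [ 0.661 -0.114  0.038]
b1 [ 0.592 -0.112  0.038]
b2 [ 0.52  -0.115  0.038]
b3 [ 0.446 -0.146  0.038]
```

View pics/topc.png

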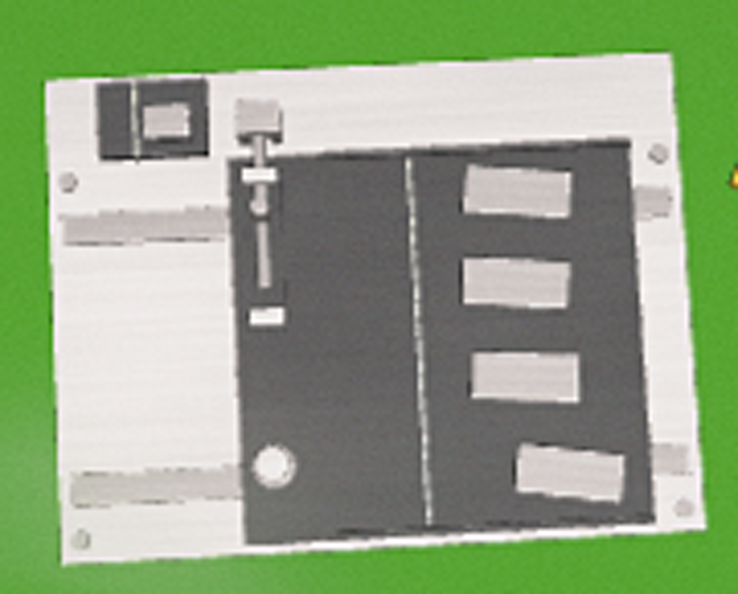

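drive_tool --increments "-54 -45 0 8 -1; -108 -90 0 16 -1; -160 -135 0 24 -1; -214 -180 0 32 -1; -268 -225 0 39 -1; -268 -225 0 39 -1"

```text
time: 0.85
position: [0.3436, 0.2754, 0.3039]
eef_rot: [[-0.605, 0.796, 0.0], [0.796, 0.605, -0.001], [-0.001, -0.0, -1.0]]
contact_force: [-0.0, 0.3, 0.2]
grip_width: 1.004
gripper_force: 0.0
```

```bash
cat >> h.py <<'E'
def inc(x,y,z,yaw):
    """increments (mm, deg) to put TCP at xyz with tool-x at world yaw deg"""
    st=robot.get_state(); R=st['eef_rot']; p=st['position']
    t=R.T@(np.array([x,y,z])-p)*1e3
    cur=np.degrees(np.arctan2(R[1,0],R[0,0])); d=(cur-yaw+180)%360-180
    print('at',p.round(4),'yaw',cur.round(2),'-> inc',t.round(1),'turn',round(d,2),'F',st['contact_force'].round(1),'t',st['time'])
E
python3 -c "
from h import *
inc(.54,-.05,.36,90)"
```

```text
at [0.3436 0.2754 0.3039] yaw 127.25 -> inc [-377.9  -40.6  -55.8] turn 37.25 F [-0.   0.3  0.2] t 0.85
```

drive_tool --increments "-54 -6 -8 6 1; -108 -12 -16 12 1; -162 -17 -24 18 1; -216 -23 -32 24 1; -270 -29 -40 30 1; -324 -35 -48 36 1; -378 -41 -56 37.2 1; -378 -41 -56 37.2 1"

```text
time: 1.85
position: [0.5406, -0.0507, 0.3597]
eef_rot: [[-0.0, 1.0, 0.0], [1.0, 0.0, -0.002], [-0.002, 0.0, -1.0]]
contact_force: [-0.5, 0.3, -0.4]
grip_width: 0.002
gripper_force: 0.0
```

```bash
python3 -c "
from h import *
inc(.54,-.05,.36,90)
s=snap('wrist','w1.png'); print(s['K'].tolist(), s['origin'], s['orientation'].round(3).tolist())"
```

```text
at [ 0.5406 -0.0507  0.3597] yaw 90.0 -> inc [ 0.7 -0.6 -0.3] turn 0.0 F [-0.5  0.3 -0.4] t 1.85
[[332.3123577503212, 0.0, 249.36451212787932], [0.0, 332.3123577503212, 176.98123819999554], [0.0, 0.0, 1.0]] [0.54025983 0.03044252 0.42868762] [[1.0, -0.0, 0.0], [0.0, -0.949, -0.315], [0.0, 0.315, -0.949]]
```

View pics/w1.png

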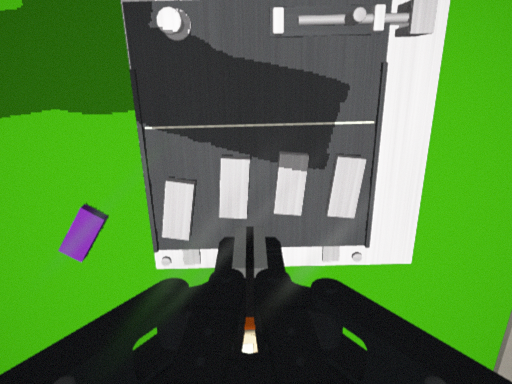

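The wrist view shows the line from (145,128) to (373,122), four blanks at (178,210), (234,188), (291,185) and (346,187), the handle at (172,20), and the pin at (360,16). The fingers are shut at about (250,250).

```bash
cat >> h.py <<'E'
def trayline(s,x0=.42,x1=.68,y=-.04,dy=.02):
    """fit the tray line -> a,b with y=a+b*x in world at z=.024 (line centre)"""
    g=s['frame'].astype(float).sum(2); pts=[]
    for x in np.linspace(x0,x1,60):
        ys=np.linspace(y-dy,y+dy,161)
        uv=np.array([proj(s,(x,yy,.024)) for yy in ys],np.float32)
        val=cv2.remap(g.astype(np.float32),uv[:,0].reshape(1,-1),uv[:,1].reshape(1,-1),cv2.INTER_LINEAR)[0]
        w=val-np.percentile(val,70)-40; w[w<0]=0
        k=val.argmax(); w[abs(ys-ys[k])>.004]=0
        if w.sum()>100: pts.append((x,(w*ys).sum()/w.sum()))
    pts=np.array(pts)
    for _ in range(4):
        b,a=np.polyfit(pts[:,0],pts[:,1],1); r=abs(pts[:,1]-a-b*pts[:,0]); pts=pts[r<max(.0006,2*np.median(r))]
    return a,b,len(pts),r.std()
def blanks(s,lo=.031,hi=.05,box=(.40,.70,-.22,.02)):
    c=cloud(s); m=(c[...,2]>lo)&(c[...,2]<hi)&(c[...,0]>box[0])&(c[...,0]<box[1])&(c[...,1]>box[2])&(c[...,1]<box[3])&(s['depth']>0)
    n,lab,st,_=cv2.connectedComponentsWithStats(m.astype(np.uint8)); out=[]
    for i in range(1,n):
        if st[i,4]<400: continue
        cs,_=cv2.findContours((lab==i).astype(np.uint8),0,cv2.CHAIN_APPROX_NONE)
        P=np.array([ray(s,u,v,.038)[:2] for u,v in max(cs,key=len)[:,0]])*1e3
        (cx,cy),(w,h),ang=cv2.minAreaRect(P.astype(np.float32))
        B=cv2.boxPoints(((cx,cy),(w,h),ang)); e=max(B[1]-B[0],B[2]-B[1],key=np.linalg.norm)
        if e[1]<0:e=-e
        out.append((cx,cy,min(w,h),max(w,h),np.degrees(np.arctan2(e[1],e[0])),np.median(c[lab==i][:,2])*1e3))
    return sorted(out)
E
python3 -c "
from h import *
for n in('wrist','top'):
    s=load(n); print(n,trayline(s))
    for b in blanks(s): print(np.round(b,1))
"
```

```text
wrist (np.float64(-0.05097886310601374), np.float64(0.02565759132057301), 60, np.float64(6.139518951575147e-05))
[ 448.3 -143.8   36.4   81.5   82.1   36.6]
[ 520.8 -113.9   35.8   80.9   87.    36.7]
[ 591.5 -108.9   36.3   80.8   85.8   36.7]
[ 660.4 -112.5   37.4   80.7   84.8   36.7]
top (np.float64(-0.04975059182971022), np.float64(0.02541225996828422), 60, np.float64(0.00023984599416212015))
```

```bash
python3 -c "
from h import *
inc(.4496,-.205,.107,91.5)"
```

```text
at [ 0.54   -0.0485  0.3595] yaw 90.16 -> inc [-156.2  -90.7  252.6] turn -1.34 F [ 0.3  0.9 -0. ] t 1.9
```

drive_tool --increments "-52 -30 40 -1.4 1; -104 -60 80 -1.4 1; -156 -91 120 -1.4 1; -156 -91 170 -1.4 1; -156 -91 210 -1.4 1; -156 -91 235 -1.4 1; -156 -91 252 -1.4 1; -156 -91 252 -1.4 1"

```text
time: 2.9
position: [0.4493, -0.2026, 0.1073]
eef_rot: [[-0.031, 1.0, -0.002], [1.0, 0.031, 0.001], [0.001, -0.002, -1.0]]
contact_force: [0.0, -0.4, 1.2]
grip_width: 0.005
gripper_force: 0.0
```

```bash
python3 -c "
from h import *
inc(.4496,-.205,.107,91.5)
s=snap('top');s=snap('side','s2.png')
inc(.4496,-.205,.107,91.5)
im=s['frame'][140:270,120:320,::-1];cv2.imwrite('pics/s2.png',cv2.resize(im,None,fx=4,fy=4,interpolation=cv2.INTER_CUBIC))
"
```

```text
at [ 0.4493 -0.2026  0.1073] yaw 91.76 -> inc [-2.4  0.2  0.3] turn 0.26 F [ 0.  -0.4  1.2] t 2.9
at [ 0.4498 -0.2031  0.1085] yaw 91.74 -> inc [-1.9 -0.3  1.5] turn 0.24 F [-1.6 -0.2  0.4] t 3.0
```

View pics/s2.png

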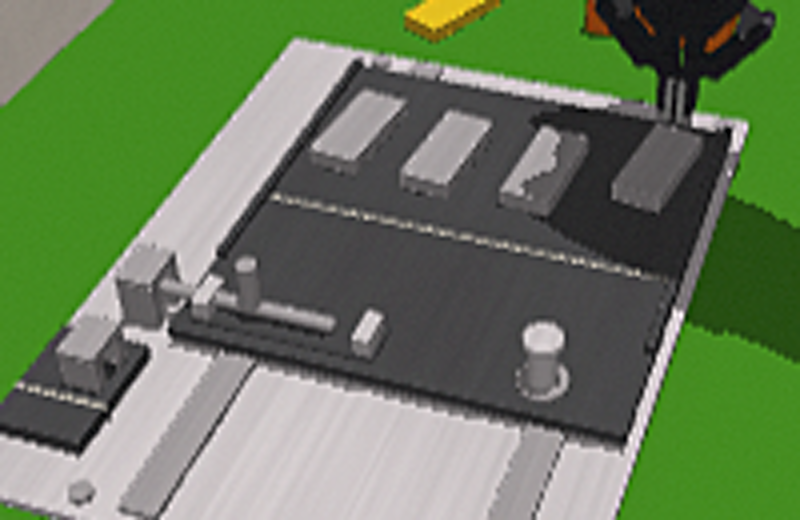

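The side crop shows the shut fingers behind the near blank at (677,110), with the tray line from (275,197) to (670,275). There is no rim at the back, so I'll push.

drive_tool --increments "8 0 3 0.2 1; 16 0 5 0.2 1; 24 0 5 0.2 1; 31 0 5 0.2 1; 38 0 5 0.2 1; 45 0 5 0.2 1; 52 0 5 0.2 1; 58 0 5 0.2 1"

```text
time: 4.0
position: [0.4479, -0.1452, 0.1029]
eef_rot: [[-0.026, 1.0, -0.0], [1.0, 0.026, -0.0], [-0.0, -0.0, -1.0]]
contact_force: [0.8, -3.1, 2.3]
grip_width: -0.005
gripper_force: 1.6
```

drive_tool --increments "4 0 0 0 1; 6 0 0 0 1; 7 0 0 0 1; 7 0 0 0 1"

```text
time: 4.5
position: [0.4477, -0.1387, 0.1029]
eef_rot: [[-0.026, 1.0, -0.0], [1.0, 0.026, 0.0], [0.0, -0.0, -1.0]]
contact_force: [0.6, -1.8, 1.8]
grip_width: -0.001
gripper_force: 0.7
```

```bash
cat >> h.py <<'E'
def rep(s,**k):
    a,b,n,r=trayline(s); th=np.degrees(np.arctan(b)); print('line',round(a,4),round(b,4),n,r.round(5))
    for x in blanks(s,**k):
        ty=((x[1]/1e3-a-b*x[0]/1e3)*np.cos(np.arctan(b)))*1e3+1
        print('blank',np.round(x,1),'ty',ty.round(1),'(want -40) ang',round(x[4]-90-th,2))
E
python3 -c "
from h import *
inc(.4496,-.1316,.103,91.5)
rep(snap('wrist','w3.png'))"
```

```text
at [ 0.4477 -0.1387  0.1029] yaw 91.49 -> inc [ 7.   2.1 -0.1] turn -0.01 F [ 0.6 -1.8  1.8] t 4.5
line -0.0514 0.0254 26 1e-05
blank [439.2 -94.   37.9  93.6  95.4  37. ] ty -52.8 (want -40) ang 3.91
blank [ 518.2 -115.1   38.2   79.5   86.9   36.9] ty -75.8 (want -40) ang -4.55
```

View pics/w3.png

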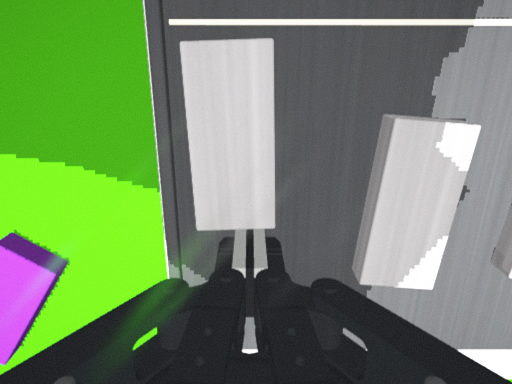

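The wrist view shows the near blank with its leading edge at row 41, about 20 px short of the line at row 21 and rotated about 2°. The fingers (236–266) are narrower than I thought and sit right of the blank's middle. I'll back off and spread the fingers into a wider pusher.

drive_tool --increments "-6 0 0 0 1; -12 -2 0 0 0.6; -12 -7 0 0 0.6; -12 -7 0 0 0.6; -12 -7 0 0 0.6"

```text
time: 5.18
position: [0.4411, -0.1507, 0.1029]
eef_rot: [[-0.026, 1.0, 0.0], [1.0, 0.026, 0.0], [0.0, 0.0, -1.0]]
contact_force: [0.2, -0.1, 0.2]
grip_width: 0.2
gripper_force: 0.0
```

```bash
sed -i 's/lo=.031,hi=.05/lo=.035,hi=.041/' h.py; python3 -c "
from h import *
inc(.4496,-.1316,.103,91.5);print(robot.get_state()['grip_width'])
rep(snap('wrist','w4.png'))"
```

```text
at [ 0.4411 -0.1507  0.1029] yaw 91.49 -> inc [18.9  9.  -0.1] turn -0.01 F [ 0.2 -0.1  0.2] t 5.175
0.199925891089529
line -0.0474 -0.0235 2 0.0
blank [438.5 -87.3  35.5  78.8  93.3  37. ] ty -28.6 (want -40) ang 4.65
blank [ 518.9 -115.6   36.7   78.9   86.9   37. ] ty -55.0 (want -40) ang -1.72
```

View pics/w4.png

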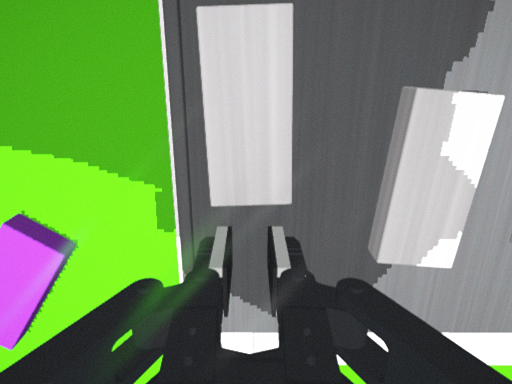

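drive_tool --increments "5 0 0 0 0.6; 9 0 0 0 0.6; 12 0 0 0 0.6; 14 0 0 0 0.6; 16 0 0 0 0.6; 17.5 0 0 0 0.6; 17.5 0 0 0 0.6"

```text
time: 6.1
position: [0.4406, -0.1332, 0.1029]
eef_rot: [[-0.026, 1.0, 0.0], [1.0, 0.026, 0.0], [0.0, 0.0, -1.0]]
contact_force: [-0.1, 0.1, 0.8]
grip_width: 0.201
gripper_force: 0.0
```

drive_tool --increments "-15 0 0 0 0.6; -15 0 -50 0 0.6; -15 0 -110 0 0.6; -15 0 -110 0 0.6; -15 0 -110 0 0.6"

```text
time: 6.72
position: [0.4409, -0.149, 0.2128]
eef_rot: [[-0.026, 1.0, 0.0], [1.0, 0.026, -0.0], [-0.0, 0.0, -1.0]]
contact_force: [-0.1, 0.3, -0.3]
grip_width: 0.203
gripper_force: 0.0
```

```bash
python3 -c "
from h import *
inc(.52,-.173,.105,91.5)
rep(snap('wrist'))"
```

```text
at [ 0.4409 -0.149   0.2128] yaw 91.46 -> inc [-26.   78.5 107.8] turn -0.04 F [-0.1  0.3 -0.3] t 6.725
line -0.0512 0.0254 47 3e-05
blank [439.6 -81.   35.7  78.6  91.5  37. ] ty -40.0 (want -40) ang 0.05
blank [ 519.6 -115.5   36.2   79.2   86.9   36.9] ty -76.5 (want -40) ang -4.52
blank [ 590.3 -110.4   37.    79.3   86.    36.9] ty -73.2 (want -40) ang -5.41
```

drive_tool --increments "-16 40 0 0 0.6; -31 79 20 0 0.6; -31 79 60 0 0.6; -31 79 95 0 0.6; -31 79 109.5 0 0.6; -31 79 109.5 0 0.6"

```text
time: 7.52
position: [0.5204, -0.1775, 0.1028]
eef_rot: [[-0.026, 1.0, -0.002], [1.0, 0.026, 0.0], [0.0, -0.002, -1.0]]
contact_force: [-0.0, -0.6, 0.8]
grip_width: 0.202
gripper_force: 0.0
```

drive_tool --increments "7 0 0 0 0.6; 13 0 0 0 0.6; 19 0 0 0 0.6; 25 0 0 0 0.6; 31 0 0 0 0.6; 37 0 0 0 0.6; 41 0 0 0 0.6; 41 0 0 0 0.6"

```text
time: 8.52
position: [0.5196, -0.1358, 0.1033]
eef_rot: [[-0.027, 1.0, -0.001], [1.0, 0.027, 0.001], [0.001, -0.0, -1.0]]
contact_force: [-0.1, -0.6, -0.4]
grip_width: 0.197
gripper_force: 0.0
```

```bash
python3 -c "
from h import *
inc(.5190,-.1312,.103,91.5)"
```

```text
at [ 0.5196 -0.1358  0.1033] yaw 91.52 -> inc [ 4.6 -0.5  0.3] turn 0.02 F [-0.1 -0.6 -0.4] t 8.525
```

drive_tool --increments "2 0 0 0 0.6; 4 0 0 0 0.6; 4.6 0 0 0 0.6; 4.6 0 0 0 0.6"

```text
time: 9.02
position: [0.5196, -0.1316, 0.1034]
eef_rot: [[-0.026, 1.0, -0.0], [1.0, 0.026, 0.0], [0.0, -0.0, -1.0]]
contact_force: [0.5, -0.2, 0.6]
grip_width: 0.2
gripper_force: 0.0
```

drive_tool --increments "-15 0 0 0 0.6; -15 0 -50 0 0.6; -15 0 -110 0 0.6; -15 0 -110 0 0.6; -15 0 -110 0 0.6"

```text
time: 9.65
position: [0.5198, -0.1474, 0.2132]
eef_rot: [[-0.025, 1.0, -0.0], [1.0, 0.025, -0.0], [-0.0, -0.0, -1.0]]
contact_force: [-0.1, -0.1, 0.1]
grip_width: 0.201
gripper_force: 0.0
```

```bash
python3 -c "
from h import *
inc(.591,-.173,.103,91.5)
rep(snap('wrist'))"
```

```text
at [ 0.5198 -0.1474  0.2132] yaw 91.46 -> inc [-27.4  70.5 110.2] turn -0.04 F [-0.1 -0.1  0.1] t 9.65
line -0.0512 0.0253 60 2e-05
blank [440.5 -81.4  36.2  78.8  91.5  37. ] ty -40.4 (want -40) ang 0.06
blank [516.2 -79.5  35.7  78.8  91.5  37. ] ty -40.3 (want -40) ang 0.06
blank [ 591.1 -110.4   36.1   79.2   85.8   36.9] ty -73.2 (want -40) ang -5.6
blank [ 660.1 -114.    36.9   79.3   84.9   36.9] ty -78.6 (want -40) ang -6.51
```

drive_tool --increments "-14 35 0 0 0.6; -27.5 69.5 20 0 0.6; -27.5 69.5 60 0 0.6; -27.5 69.5 95 0 0.6; -27.5 69.5 110 0 0.6; -27.5 69.5 110 0 0.6"

```text
time: 10.45
position: [0.5898, -0.1726, 0.1027]
eef_rot: [[-0.026, 1.0, -0.002], [1.0, 0.026, 0.0], [0.0, -0.002, -1.0]]
contact_force: [0.5, 0.4, 0.4]
grip_width: 0.201
gripper_force: 0.0
```

drive_tool --increments "7 0 0 0 0.6; 13 0 0 0 0.6; 19 0 0 0 0.6; 25 0 0 0 0.6; 31 0 0 0 0.6; 36 0 0 0 0.6; 39 0 0 0 0.6; 39 0 0 0 0.6"

```text
time: 11.45
position: [0.5891, -0.1329, 0.1033]
eef_rot: [[-0.026, 1.0, -0.001], [1.0, 0.026, 0.001], [0.001, -0.001, -1.0]]
contact_force: [-0.4, -0.5, 1.0]
grip_width: 0.2
gripper_force: 0.4
```

```bash
python3 -c "
from h import *
inc(.589,-.1294,.103,91.5)"
```

```text
at [ 0.5891 -0.1329  0.1033] yaw 91.51 -> inc [3.5 0.  0.3] turn 0.01 F [-0.4 -0.5  1. ] t 11.45
```

drive_tool --increments "2 0 0 0 0.6; 3.5 0 0 0 0.6; 3.7 0 0 0 0.6; 3.7 0 0 0 0.6"

```text
time: 11.95
position: [0.589, -0.1295, 0.1033]
eef_rot: [[-0.026, 1.0, -0.0], [1.0, 0.026, 0.0], [0.0, -0.0, -1.0]]
contact_force: [-0.4, -1.2, -0.5]
grip_width: 0.2
gripper_force: 0.2
```

drive_tool --increments "-15 0 0 0 0.6; -15 0 -50 0 0.6; -15 0 -110 0 0.6; -15 0 -110 0 0.6; -15 0 -110 0 0.6"

```text
time: 12.58
position: [0.5892, -0.1453, 0.2132]
eef_rot: [[-0.026, 1.0, -0.0], [1.0, 0.026, -0.0], [-0.0, -0.0, -1.0]]
contact_force: [0.6, -0.4, 0.0]
grip_width: 0.204
gripper_force: 0.0
```

```bash
python3 -c "
from h import *
inc(.6595,-.176,.103,91.5)
rep(snap('wrist'))"
```

```text
at [ 0.5892 -0.1453  0.2132] yaw 91.46 -> inc [-32.4  69.5 110.2] turn -0.04 F [ 0.6 -0.4  0. ] t 12.575
line -0.0511 0.0252 54 5e-05
blank [441.3 -81.1  37.   78.8  91.6  36.9] ty -40.1 (want -40) ang 0.13
blank [517.  -79.9  36.2  78.9  91.6  36.9] ty -40.8 (want -40) ang 0.11
blank [586.8 -77.4  35.7  78.8  91.5  37. ] ty -40.1 (want -40) ang 0.08
blank [ 660.9 -114.    36.1   79.3   84.9   36.9] ty -78.5 (want -40) ang -6.57
```

drive_tool --increments "-16 35 0 0 0.6; -32.5 69.5 20 0 0.6; -32.5 69.5 60 0 0.6; -32.5 69.5 95 0 0.6; -32.5 69.5 110 0 0.6; -32.5 69.5 110 0 0.6"

```text
time: 13.38
position: [0.6594, -0.1755, 0.1027]
eef_rot: [[-0.026, 1.0, -0.001], [1.0, 0.026, 0.0], [0.0, -0.001, -1.0]]
contact_force: [0.8, 0.6, -0.4]
grip_width: 0.197
gripper_force: 0.0
```

drive_tool --increments "7 0 0 0 0.6; 13 0 0 0 0.6; 19 0 0 0 0.6; 25 0 0 0 0.6; 31 0 0 0 0.6; 37 0 0 0 0.6; 43 0 0 0 0.6; 43 0 0 0 0.6"

```text
time: 14.38
position: [0.6586, -0.1314, 0.1032]
eef_rot: [[-0.027, 1.0, -0.001], [1.0, 0.027, 0.001], [0.001, -0.001, -1.0]]
contact_force: [1.5, 0.6, 0.1]
grip_width: 0.201
gripper_force: 0.0
```

```bash
python3 -c "
from h import *
inc(.6585,-.1277,.103,91.5)"
```

```text
at [ 0.6586 -0.1314  0.1032] yaw 91.53 -> inc [3.7 0.  0.2] turn 0.03 F [1.5 0.6 0.1] t 14.375
```

drive_tool --increments "2 0 0 0 0.6; 3.6 0 0 0 0.6; 3.8 0 0 0 0.6; 3.8 0 0 0 0.6"

```text
time: 14.88
position: [0.6586, -0.1284, 0.1034]
eef_rot: [[-0.026, 1.0, -0.0], [1.0, 0.026, 0.0], [0.0, -0.0, -1.0]]
contact_force: [0.3, -0.0, 1.3]
grip_width: 0.198
gripper_force: 0.0
```

drive_tool --increments "-15 0 0 0 0.6; -15 0 -60 0 0.6; -15 0 -120 0 0.6; -15 0 -160 0 0.6; 40 -10 -180 0 0.6; 100 -20 -190 0 0.6; 150 -20 -190 0 0.6; 150 -20 -190 0 0.6"

```text
time: 15.88
position: [0.6347, 0.024, 0.2935]
eef_rot: [[-0.031, 1.0, 0.0], [1.0, 0.031, 0.001], [0.001, 0.0, -1.0]]
contact_force: [-0.3, -0.9, 0.5]
grip_width: 0.203
gripper_force: 0.0
```

```bash
python3 -c "
from h import *
inc(.64,.05,.28,91.5)
s=snap('wrist','w5.png');rep(s)"
```

```text
at [0.6347 0.024  0.2935] yaw 91.75 -> inc [25.8  6.  13.6] turn 0.25 F [-0.3 -0.9  0.5] t 15.875
line -0.0507 0.0253 55 6e-05
blank [441.4 -79.4  36.8  78.6  91.7  36.6] ty -38.9 (want -40) ang 0.28
blank [ 525.3 -112.7   36.2   49.6   91.7   36.6] ty -74.3 (want -40) ang 0.29
blank [586.4 -75.2  35.5  79.2  90.1  36.6] ty -38.3 (want -40) ang -1.33
blank [656.  -74.8  35.6  80.1  91.8  36.7] ty -39.7 (want -40) ang 0.34
```

View pics/w5.png

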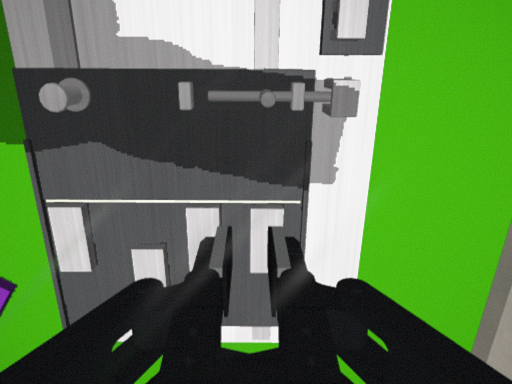

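The wrist view shows the blank at (150,262) knocked back from the line while the others stay on it. The bolt pin is at (267,98), the handle at (60,96) and the keeper at (343,97). I'll redo that blank first.

drive_tool --increments "-55 -30 0 -0.3 0.6; -110 -60 0 -0.3 0.6; -165 -90 30 -0.3 0.6; -190 -112 60 -0.3 0.6; -190 -112 60 -0.3 0.6; -190 -112 60 -0.3 0.6"

```text
time: 16.68
position: [0.5278, -0.1729, 0.2337]
eef_rot: [[-0.03, 1.0, 0.0], [1.0, 0.03, -0.0], [-0.0, 0.0, -1.0]]
contact_force: [-0.6, 1.3, 0.6]
grip_width: 0.204
gripper_force: 0.0
```

```bash
python3 -c "
from h import *
inc(.525,-.19,.103,91.5)
s=snap('wrist');rep(s)"
```

```text
at [ 0.5278 -0.1729  0.2337] yaw 91.72 -> inc [-17.   -3.4 130.7] turn 0.22 F [-0.6  1.3  0.6] t 16.675
line -0.0049 -0.0772 3 0.0002
blank [440.7 -85.   36.3  72.2  91.6  37. ] ty -45.0 (want -40) ang 5.98
blank [ 524.6 -129.7   35.7   78.6   91.7   36.9] ty -83.1 (want -40) ang 6.09
blank [586.3 -81.   36.1  72.9  91.7  37. ] ty -29.8 (want -40) ang 6.11
blank [654.7 -79.3  36.8  73.7  91.6  37. ] ty -22.9 (want -40) ang 6.06
```

drive_tool --increments "-16 -2.6 30 0.2 0.6; -16 -2.6 70 0.2 0.6; -16 -2.6 105 0.2 0.6; -16 -2.6 130.5 0.2 0.6; -16 -2.6 130.5 0.2 0.6; -16 -2.6 130.5 0.2 0.6"

```text
time: 17.48
position: [0.5262, -0.1881, 0.1041]
eef_rot: [[-0.028, 1.0, 0.001], [1.0, 0.028, -0.001], [-0.001, 0.001, -1.0]]
contact_force: [-0.1, 0.1, 0.3]
grip_width: 0.198
gripper_force: 0.0
```

drive_tool --increments "8 0 0 0 0.6; 15 0 0 0 0.6; 22 0 0 0 0.6; 29 0 0 0 0.6; 36 0 0 0 0.6; 43 0 0 0 0.6; 50 0 0 0 0.6; 54 0 0 0 0.6"

```text
time: 18.48
position: [0.524, -0.1336, 0.1029]
eef_rot: [[-0.028, 1.0, -0.0], [1.0, 0.028, 0.0], [0.0, -0.0, -1.0]]
contact_force: [-0.0, -3.4, 2.1]
grip_width: 0.199
gripper_force: 1.5
```

```bash
python3 -c "
from h import *
inc(.524,-.1308,.103,91.5)"
```

```text
at [ 0.524  -0.1336  0.1029] yaw 91.61 -> inc [ 2.8  0.  -0.1] turn 0.11 F [-0.  -3.4  2.1] t 18.475
```

drive_tool --increments "1.5 0 0 0 0.6; 3 0 0 0 0.6; 3 0 0 0 0.6; -12 0 0 0 0.6; -12 20 -60 0 0.6; -12 20 -120 0 0.6; -12 20 -130 0 0.6; -12 20 -130 0 0.6"

```text
time: 19.48
position: [0.5443, -0.1462, 0.233]
eef_rot: [[-0.027, 1.0, 0.0], [1.0, 0.027, -0.0], [-0.0, 0.0, -1.0]]
contact_force: [-0.7, -0.3, -1.3]
grip_width: 0.197
gripper_force: 0.0
```

```bash
python3 -c "
from h import *
inc(.64,.03,.29,91.5)
s=snap('wrist');rep(s)"
```

```text
at [ 0.5443 -0.1462  0.233 ] yaw 91.57 -> inc [173.5 100.5 -56.9] turn 0.07 F [-0.7 -0.3 -1.3] t 19.475
line -0.0511 0.0253 59 4e-05
blank [440.7 -81.4  36.4  78.4  91.5  36.9] ty -40.4 (want -40) ang 0.07
blank [522.7 -79.1  35.5  78.3  91.6  37. ] ty -40.3 (want -40) ang 0.11
blank [586.3 -77.4  35.9  78.4  91.5  37. ] ty -40.1 (want -40) ang 0.04
blank [654.8 -76.3  36.4  78.6  91.5  37. ] ty -40.8 (want -40) ang 0.03
```

drive_tool --increments "55 30 -20 0 0.6; 110 60 -40 0 0.6; 165 90 -60 0 0.6; 215 100 -70 0 0.6; 215 100 -70 0 0.6; 215 100 -70 0 0.6"

```text
time: 20.27
position: [0.6381, 0.0713, 0.3014]
eef_rot: [[-0.027, 1.0, -0.002], [1.0, 0.027, -0.001], [-0.001, -0.002, -1.0]]
contact_force: [0.1, -1.0, -0.7]
grip_width: 0.199
gripper_force: 0.0
```

```bash
python3 -c "
from h import *
inc(.64,.07,.29,91.5)
s=snap('wrist','w6.png')
c=cloud(s)
for lo,hi,n in((.062,.075,'pin/cap'),(.044,.055,'keepers')):
  m=((c[...,2]>lo)&(c[...,2]<hi)&(c[...,0]>.35)&(c[...,1]>0)).astype(np.uint8)
  k,lab,st,ce=cv2.connectedComponentsWithStats(m)
  for i in range(1,k):
    if st[i,4]>15: print(n,st[i,4],ce[i].round(1),ray(s,*ce[i],np.median(c[lab==i][:,2])).round(4),(c[lab==i].min(0).round(3)),c[lab==i].max(0).round(3))
"
```

```text
at [0.6381 0.0713 0.3014] yaw 91.56 -> inc [-1.4  1.8 11.4] turn 0.06 F [ 0.1 -1.  -0.7] t 20.275
pin/cap 413 [ 62.4 146.9] [0.4599 0.0755 0.0629] [0.447 0.064 0.062] [0.472 0.087 0.065]
pin/cap 174 [261.8 148.2] [0.6487 0.0807 0.0676] [0.642 0.074 0.062] [0.655 0.087 0.07 ]
keepers 1072 [340.3  71.9] [0.7192 0.1503 0.0479] [0.707 0.133 0.044] [0.733 0.167 0.05 ]
keepers 870 [334.2 144.3] [0.721  0.0819 0.0478] [0.709 0.064 0.044] [0.734 0.098 0.05 ]
keepers 52 [ 76.9 140.9] [0.4661 0.0781 0.0469] [0.46  0.069 0.044] [0.469 0.084 0.05 ]
keepers 29 [260.9 138.9] [0.6481 0.0857 0.0498] [0.642 0.083 0.044] [0.654 0.087 0.055]
```

View pics/w6.png

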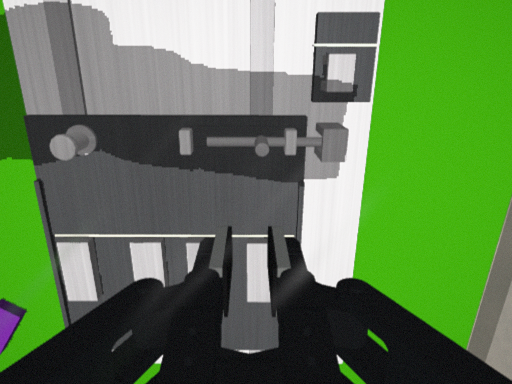

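The wrist view shows the pin at (262,147), the handle cap at (62,147), the index line at row 45 (cols 314–377), the target keeper at (340,72) and the tray's leading edge at row 115.

```bash
cat >> h.py <<'E'
def index(s,xs=(.703,.728),y=.175,L=None):
    ai,bi,n,r=trayline(s,xs[0],xs[1],y,.012); xi=.704; yi=ai+bi*xi
    a,b,n2,r2=L or trayline(s); c=np.cos(np.arctan(b))
    print('index y@.704',yi.round(4),'slope',bi.round(3),n,r.round(5),'line',a.round(4),b.round(4),n2,'REMAIN mm',((yi-a-b*xi)*c*1e3-140).round(2))
E
python3 -c "
from h import *
s=load('wrist'); index(s)
s=load('top'); index(s)
inc(.6487,.0800,.119,91.5)"
```

```text
index y@.704 0.1748 slope 0.021 60 2e-05 line -0.0507 0.0257 40 REMAIN mm 67.31
index y@.704 0.1763 slope -0.522 33 0.00055 line -0.0493 0.0247 60 REMAIN mm 68.21
at [0.6382 0.0708 0.3017] yaw 91.5 -> inc [  9.1  11.1 182.7] turn 0.0 F [-0.5  0.1  1.2] t 20.325
```

drive_tool --increments "9 11 40 0 0.2; 9 11 90 0 0.2; 9 11 130 0 0.2; 9 11 160 0 0.2; 9 11 182 0 0.2; 9 11 182 0 0.2; 9 11 182 0 0.2; 9 11 182 0 0.2"

```text
time: 21.32
position: [0.6494, 0.0812, 0.1219]
eef_rot: [[-0.027, 1.0, 0.001], [1.0, 0.027, 0.0], [-0.0, 0.001, -1.0]]
contact_force: [0.5, -0.6, 0.3]
grip_width: 0.4
gripper_force: 0.0
```

drive_tool --increments "0 0 0 0 0.8; 0 0 0 0 1; 0 0 0 0 1; 0 0 0 0 1; 0 0 0 0 1" --force 50

```text
time: 21.95
position: [0.6493, 0.0814, 0.1216]
eef_rot: [[-0.028, 1.0, 0.001], [1.0, 0.028, -0.0], [-0.0, 0.001, -1.0]]
contact_force: [-0.5, 0.1, 6.5]
grip_width: 0.141
gripper_force: 48.7
```

drive_tool --increments "0 -7 0 0 1; 0 -14 0 0 1; 0 -21 0 0 1; 0 -28 0 0 1; 0 -35 0 0 1; 0 -41 0 0 1; 0 -43 0 0 1; 0 -43 0 0 1"

```text
time: 22.95
position: [0.6085, 0.0804, 0.1217]
eef_rot: [[-0.028, 1.0, 0.007], [1.0, 0.028, -0.0], [-0.0, 0.007, -1.0]]
contact_force: [18.5, 0.7, -7.0]
grip_width: 0.144
gripper_force: 49.3
```

drive_tool --increments "0 -1.5 0 0 1; 0 -1.5 0 0 1"

```text
time: 23.2
position: [0.6081, 0.0804, 0.1218]
eef_rot: [[-0.028, 1.0, 0.01], [1.0, 0.028, -0.0], [-0.0, 0.01, -1.0]]
contact_force: [28.0, 1.5, -13.6]
grip_width: 0.14
gripper_force: 49.0
```

```bash
python3 -c "
from h import *
s=snap('wrist','w7.png'); index(s);inc(.6487-.045,.081,.119,91.5)"
```

```text
index y@.704 0.1746 slope 0.024 60 1e-05 line -0.0146 -0.0207 10 REMAIN mm 63.69
at [0.6081 0.0804 0.1218] yaw 91.61 -> inc [ 0.7 -4.4  2.7] turn 0.11 F [ 28.3   1.  -13.3] t 23.25
```

View pics/w7.png

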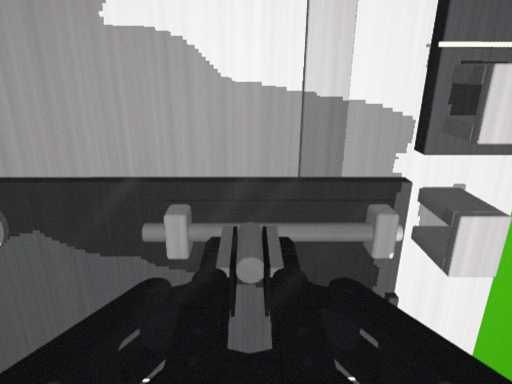

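The wrist view shows the rod's end at the near guide (390,232), clear of the keeper. The index line is at row 45 and the tray edge at row 178. The bolt is drawn to its stop, so I'll relax and slide the tray.

drive_tool --increments "0 2 0 0 1; 3 2 0 0 1; 8 2 0 0 1; 14 2 0 0 1; 20 2 0 0 1; 26 2 0 0 1; 32 2 0 0 1; 38 2 0 0 1"

```text
time: 24.25
position: [0.6077, 0.117, 0.1217]
eef_rot: [[-0.027, 1.0, 0.006], [1.0, 0.027, -0.002], [-0.002, 0.006, -1.0]]
contact_force: [16.4, -7.8, -4.4]
grip_width: 0.138
gripper_force: 50.0
```

drive_tool --increments "5 0 0 0 1; 10 0 0 0 1; 15 0 0 0 1; 19 0 0 0 1; 22 0 0 0 1; 24 0 0 0 1; 24 0 0 0 1"

```text
time: 25.12
position: [0.6071, 0.1413, 0.1217]
eef_rot: [[-0.027, 1.0, 0.006], [1.0, 0.027, -0.001], [-0.001, 0.006, -1.0]]
contact_force: [17.0, -4.5, -3.9]
grip_width: 0.14
gripper_force: 50.0
```

```bash
python3 -c "
from h import *
s=snap('wrist','w8.png'); index(s);inc(.605,.148,.119,91.5)
s=snap('top'); index(s,L=trayline(s,y=.025)); im=s['frame'][95:240,160:340,::-1]; cv2.imwrite('pics/t8.png',cv2.resize(im,None,fx=4,fy=4,interpolation=cv2.INTER_CUBIC))
print(trayline(s,y=.025))"
```

```text
Traceback (most recent call last):
  File "h.py", line 57, in index
    a,b,n2,r2=L or trayline(s); c=np.cos(np.arctan(b))
                   ~~~~~~~~^^^
  File "h.py", line 36, in trayline
    b,a=np.polyfit(pts[:,0],pts[:,1],1); r=abs(pts[:,1]-a-b*pts[:,0]); pts=pts[r<max(.0006,2*np.median(r))]
                   ~~~^^^^^
IndexError: too many indices for array: array is 1-dimensional, but 2 were indexed
```

View pics/w8.png

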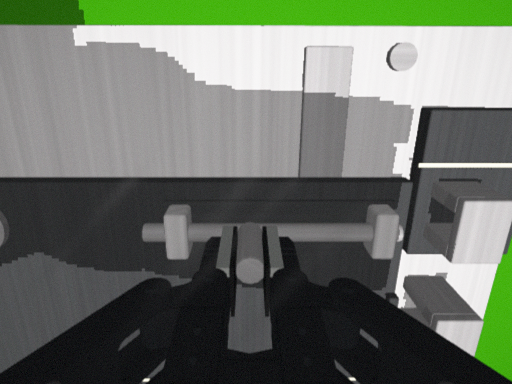

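The wrist view shows the tray's leading edge at row 178 (right end near col 408) and the index line at row 165 (cols 420–512), so it is still a few millimetres short.

```bash
cat >> h.py <<'E'
def edge(s):
    a,b,n,r=trayline(s,.705,.72,.174,.012); g=s['frame'].astype(float).sum(2)
    us=np.arange(330,395); rows=[]
    for u in us:
        v0=int(proj(s,(.704,.17,.024))[1]); col=g[:,u]; rows.append(0)
    print('idx',a+b*.704,b,n)
    for u in (200,360,380,400): print(u,[(v,int(g[v,u]),round(float(ray(s,u,v,.024)[1]),4)) for v in range(172,186)][::1])
E
python3 -c "
from h import *
s=load('wrist')
a,b,n,r=trayline(s,.705,.72,.174,.012);print('idx centre@.70',a+b*.7,b,n)
g=s['frame'].astype(int).sum(2)
for u in(230,380,395): print(u,[(v,g[v,u],round(float(ray(s,u,v,.024)[1]),4)) for v in range(174,184)])
inc(.605,.148,.119,91.5)
s=snap('top'); print(trayline(s,y=.022))
L=trayline(s,y=.022);index(s,xs=(.712,.73),y=.1763,L=L)"
```

```text
idx centre@.70 0.17608672829953617 0.026102749712897836 60
230 [(174, np.int64(484), 0.1685), (175, np.int64(482), 0.1679), (176, np.int64(439), 0.1673), (177, np.int64(278), 0.1668), (178, np.int64(112), 0.1662), (179, np.int64(113), 0.1657), (180, np.int64(116), 0.1651), (181, np.int64(117), 0.1646), (182, np.int64(149), 0.164), (183, np.int64(151), 0.1634)]
380 [(174, np.int64(468), 0.1704), (175, np.int64(475), 0.1699), (176, np.int64(433), 0.1693), (177, np.int64(255), 0.1688), (178, np.int64(116), 0.1682), (179, np.int64(90), 0.1677), (180, np.int64(111), 0.1671), (181, np.int64(109), 0.1665), (182, np.int64(127), 0.166), (183, np.int64(145), 0.1654)]
395 [(174, np.int64(483), 0.1706), (175, np.int64(456), 0.1701), (176, np.int64(394), 0.1695), (177, np.int64(219), 0.169), (178, np.int64(107), 0.1684), (179, np.int64(111), 0.1679), (180, np.int64(121), 0.1673), (181, np.int64(109), 0.1667), (182, np.int64(137), 0.1662), (183, np.int64(152), 0.1656)]
at [0.6071 0.1413 0.1217] yaw 91.55 -> inc [ 6.8 -1.9  2.7] turn 0.05 F [16.  -5.  -3.8] t 25.175
(np.float64(0.012898276006595301), np.float64(0.021827173385342805), 21, np.float64(0.00013554353068768863))Traceback (most recent call last):
  File "<string>", line 9, in <module>
    L=trayline(s,y=.022);index(s,xs=(.712,.73),y=.1763,L=L)
                         ~~~~~^^^^^^^^^^^^^^^^^^^^^^^^^^^^^
  File "h.py", line 56, in index
    ai,bi,n,r=trayline(s,xs[0],xs[1],y,.012); xi=.704; yi=ai+bi*xi
              ~~~~~~~~^^^^^^^^^^^^^^^^^^^^^^
  File "h.py", line 36, in trayline
    b,a=np.polyfit(pts[:,0],pts[:,1],1); r=abs(pts[:,1]-a-b*pts[:,0]); pts=pts[r<max(.0006,2*np.median(r))]
                   ~~~^^^^^
IndexError: too many indices for array: array is 1-dimensional, but 2 were indexed
```

drive_tool --increments "2 0.5 0 0 1; 4 1 0 0 1; 6 1.5 0 0 1; 7 1.5 0 0 1; 7 1.5 0 0 1; 7 1.5 0 0 0.2; 7 1.5 0 0 0.2; 7 1.5 0 0 0.2"

```text
time: 26.22
position: [0.6061, 0.1494, 0.1209]
eef_rot: [[-0.028, 1.0, -0.0], [1.0, 0.028, 0.0], [0.0, -0.0, -1.0]]
contact_force: [-0.5, -0.7, -0.3]
grip_width: 0.406
gripper_force: 0.0
```

drive_tool --increments "0 0 -40 0 0.2; -10 0 -90 0 0.2; -30 20 -140 0 0.2; -50 30 -170 0 0.2; -60 30 -180 0 0.2; -60 30 -180 0 0.2; -60 30 -180 0 0.2"

```text
time: 27.1
position: [0.6373, 0.0911, 0.2996]
eef_rot: [[-0.029, 1.0, -0.002], [1.0, 0.029, 0.0], [0.0, -0.002, -1.0]]
contact_force: [0.2, 0.3, -0.3]
grip_width: 0.398
gripper_force: 0.0
```

```bash
python3 -c "
from h import *
s=snap('wrist','w9.png'); L=trayline(s,y=.032);print(L);inc(.608,.148,.119,91.5)
index(s,xs=(.706,.72),L=L)
g=s['frame'].astype(int).sum(2)
for x in (.5,.56,.69):
  u,v=proj(s,(x,.172,.024)); u=int(round(u)); v=int(v)
  print(x,u,[(w,g[w,u],round(float(ray(s,u,w,.024)[1]),4)) for w in range(v-6,v+8)])
"
```

```text
(np.float64(0.016971436008616864), np.float64(0.025343851868259437), 52, np.float64(3.8309407148362505e-05))
at [0.6374 0.0911 0.2998] yaw 91.65 -> inc [ 57.6 -27.5 180.8] turn 0.15 F [-0.6 -0.4  0. ] t 27.15
index y@.704 0.1751 slope 0.033 60 1e-05 line 0.017 0.0253 52 REMAIN mm 0.23
0.5 113 [(57, np.int64(430), 0.1778), (58, np.int64(435), 0.1769), (59, np.int64(433), 0.176), (60, np.int64(431), 0.175), (61, np.int64(443), 0.1741), (62, np.int64(444), 0.1732), (63, np.int64(426), 0.1723), (64, np.int64(439), 0.1713), (65, np.int64(431), 0.1704), (66, np.int64(441), 0.1694), (67, np.int64(337), 0.1685), (68, np.int64(190), 0.1676), (69, np.int64(135), 0.1666), (70, np.int64(125), 0.1657)]
0.56 174 [(59, np.int64(437), 0.1777), (60, np.int64(453), 0.1768), (61, np.int64(456), 0.1758), (62, np.int64(446), 0.1749), (63, np.int64(455), 0.174), (64, np.int64(439), 0.173), (65, np.int64(456), 0.1721), (66, np.int64(452), 0.1712), (67, np.int64(376), 0.1702), (68, np.int64(217), 0.1693), (69, np.int64(137), 0.1684), (70, np.int64(123), 0.1674), (71, np.int64(135), 0.1665), (72, np.int64(127), 0.1655)]
0.69 306 [(63, np.int64(733), 0.1777), (64, np.int64(733), 0.1768), (65, np.int64(738), 0.1758), (66, np.int64(742), 0.1749), (67, np.int64(653), 0.174), (68, np.int64(338), 0.173), (69, np.int64(255), 0.1721), (70, np.int64(282), 0.1712), (71, np.int64(276), 0.1702), (72, np.int64(278), 0.1693), (73, np.int64(285), 0.1683), (74, np.int64(261), 0.1674), (75, np.int64(275), 0.1664), (76, np.int64(214), 0.1655)]
```

View pics/w9.png

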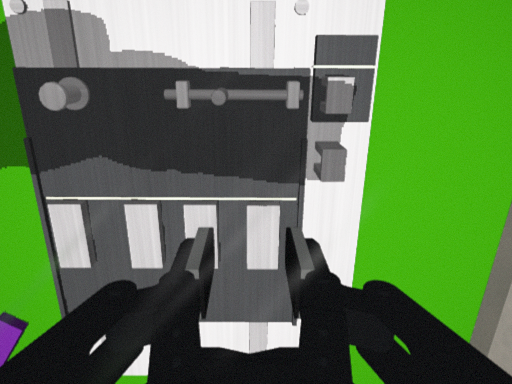

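The wrist view shows the tray edge (row 68, col 308) level with the index line (row 67), the blanks on the line at row 199, and the pin at (219,97). I'll shoot the bolt with the fingers loose around the pin.

drive_tool --increments "30 -15 0 -0.1 0.4; 58 -29 20 -0.1 0.4; 58 -29 70 -0.1 0.4; 58 -29 120 -0.1 0.4; 58 -29 160 -0.1 0.4; 58 -29 179 -0.1 0.4; 58 -29 179 -0.1 0.4"

```text
time: 28.02
position: [0.607, 0.1475, 0.1213]
eef_rot: [[-0.03, 1.0, -0.001], [1.0, 0.03, -0.0], [-0.0, -0.001, -1.0]]
contact_force: [0.2, 0.0, 0.6]
grip_width: 0.302
gripper_force: 0.0
```

drive_tool --increments "0 7 0 0 0.4; 0 14 0 0 0.4; 0 21 0 0 0.4; 0 28 0 0 0.4; 0 35 0 0 0.4; 0 41 0 0 0.4; 0 45 0 0 0.4; 0 45 0 0 0.4"

```text
time: 29.02
position: [0.6525, 0.1486, 0.1218]
eef_rot: [[-0.029, 1.0, 0.0], [1.0, 0.029, -0.0], [-0.0, 0.0, -1.0]]
contact_force: [0.3, 0.8, -0.5]
grip_width: 0.302
gripper_force: 0.0
```

drive_tool --increments "0 2 0 0 0.4; 0 4 0 0 0.4; 0 5 0 0 0.4; 0 5 0 0 0.4"

```text
time: 29.52
position: [0.6573, 0.1487, 0.1218]
eef_rot: [[-0.029, 1.0, 0.0], [1.0, 0.029, -0.0], [-0.0, 0.0, -1.0]]
contact_force: [-1.0, 0.1, -0.7]
grip_width: 0.299
gripper_force: 0.5
```

drive_tool --increments "0 1 0 0 0.4; 0 2 0 0 0.4; 0 2 0 0 0.4"

```text
time: 29.9
position: [0.6587, 0.1488, 0.1218]
eef_rot: [[-0.029, 1.0, -0.002], [1.0, 0.029, -0.0], [-0.0, -0.002, -1.0]]
contact_force: [-7.0, -0.4, 2.1]
grip_width: 0.299
gripper_force: 3.5
```

drive_tool --increments "0 1 0 0 0.4; 0 1 0 0 0.4; 0 -5.5 0 0 0.4; 0 -5.5 -40 0 0.4; -10 -5.5 -90 0 0.4; -40 -15 -140 0 0.4; -70 -25 -180 0 0.4; -70 -25 -180 0 0.4"

```text
time: 30.9
position: [0.6369, 0.0757, 0.3053]
eef_rot: [[-0.027, 1.0, 0.006], [1.0, 0.027, -0.0], [-0.0, 0.006, -1.0]]
contact_force: [0.3, 0.4, -0.7]
grip_width: 0.3
gripper_force: 0.0
```

```bash
python3 -c "
from h import *
s=snap('wrist','w10.png'); L=trayline(s,y=.032);inc(.52,-.09,.28,91.5)
index(s,xs=(.706,.72),L=L)
c=cloud(s); m=(c[...,2]>.062)&(c[...,2]<.075)&(c[...,1]>.1)&(c[...,1]<.18)&(c[...,0]>.55)&(c[...,0]<.7)
print(m.sum(),c[m].mean(0).round(4),c[m].min(0).round(3),c[m].max(0).round(3))
"
```

```text
at [0.6366 0.0775 0.3032] yaw 91.62 -> inc [-164.2 -121.3   22.8] turn 0.12 F [ 0.   0.5 -1.7] t 30.95
index y@.704 0.1749 slope 0.025 60 1e-05 line 0.0176 0.0243 55 REMAIN mm 0.22
194 [0.6521 0.1477 0.0676] [0.646 0.141 0.063] [0.659 0.154 0.07 ]
```

View pics/w10.png

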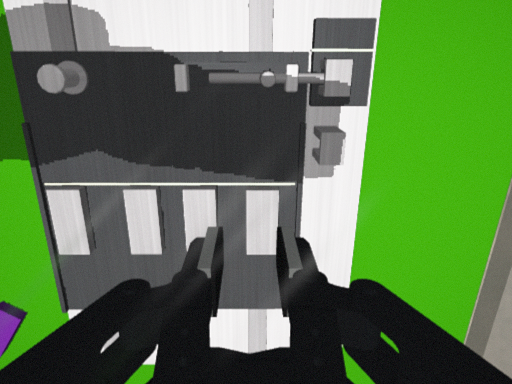

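The wrist view shows the bolt shot into the index keeper, with the pin at (268,79) and the rod in the keeper at (338,77). The tray edge (row 51) is level with the index line (row 49), and the blanks lie on the line at row 184. I'll make one clear check of the blanks.

drive_tool --increments "-40 -30 20 0 0.4; -80 -60 40 0 0.4; -120 -90 60 0 0.4; -153 -97 70 0 0.4; -153 -97 70 0 0.4; -153 -97 70 0 0.4; -153 -97 70 0 0.4"

```text
time: 31.82
position: [0.5442, -0.0764, 0.2318]
eef_rot: [[-0.031, 1.0, 0.0], [1.0, 0.031, 0.0], [0.0, 0.0, -1.0]]
contact_force: [-0.1, 0.7, -0.1]
grip_width: 0.303
gripper_force: 0.0
```

```bash
python3 -c "
from h import *
s=snap('wrist')
a,b,n,r=trayline(s,y=.03); print(a,b,n)
for x in blanks(s,box=(.38,.70,-.15,.1)): print(np.round(x,1),'ty',round(x[1]-(a+b*x[0]/1e3)*1e3+1,1),'ang',round(x[4]-90-np.degrees(np.arctan(b)),2))
"
```

```text
0.0163465598715504 0.02566028951744332 58
[439.1 -13.8  36.5  79.1  91.6  36.9] ty -40.4 ang 0.09
[520.9 -11.6  35.3  78.5  91.6  37. ] ty -40.3 ang 0.11
[584.6 -10.   35.9  79.3  91.5  36.9] ty -40.3 ang 0.05
[653.1  -9.   36.4  78.9  91.5  37. ] ty -41.1 ang 0.03
```

```bash
python3 -c "
from cell import robot
print(robot.sign_off())"
```

```text
the job is handed in; nothing more can be done
None
```

I handed the job in at about 32 s of the 210 s; by my last camera check all four blanks are within about 1 mm of the tray line and square to within about 0.1°, the tray edge is about 0.2 mm from the index line, the bolt is shot home into the keeper, and I kept the arm well clear of the torque wrench, socket and parts box; one blank that got knocked back was pushed up again, and the sign-off returned no verdict.

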